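Put three mixed-up alloy standards back on their own rests under the hold-down bar

ROBOT

A 7-joint arm with a two-finger parallel gripper is mounted at the origin on a cart in front of the work surface, level with it; the furniture and walls round the work are solid. World frame = base frame: x ahead of the robot, y to its left, z up, the work surface at z = 0. Lengths are in m, angles in degrees, forces in N, time in s.
With the tool pointing down it reaches from about 0.35 to 0.9 m from the base axis. Payload 7.2 kg.
Tool frame: the origin (TCP) lies on the centre line of the jaws, within the pads' length; the fingertips stand 25 mm ahead of it and the grasp point (between the pads) lies 6 mm ahead of it; z points along the fingers, y is the line along which they close (so a half turn about z gives the same grasp; the last joint's range is limited). The gripper opens to 88 mm and grips with 3 to 60 N. Pads are 20 mm wide; open, the fingers measure 115 mm over their backs; the gripper's body (75 mm by 178 mm) begins 61 mm behind the grasp point.
Start: joints at [-73.121, 23.554, -0.728, 91.456, 0.321, 64.991, -4.71], TCP at [0.222, 0.584, 0.248] pointing down, gripper open.
Joint ranges: [-169.25, 169.25], [-16.82, 113.86], [-84.01, 82.57], [7.8, 145.47], [-59.2, 239.2], [7.22, 106.19], [-163.78, 163.78]. Speed limits (degrees/s): [136.94, 136.94, 172.46, 172.46, 180, 180, 180].

INTERFACE

Orientations are given as [roll, pitch, yaw] about the fixed x, y, z axes, in that order (R = Rz(yaw) Ry(pitch) Rx(roll)).
In Python, from cell import * gives the robot as it stands.
- The arm moves only by the shell command python3 -m crank 'ROWS'. ROWS is JSON, a list of rows, each a list of 7 numbers: the turn, a rotation vector about the tool's x, y, z in rad, then the shift along the tool's x, y, z in mm, then the gripper command: -1 is fully open, 1 is shut, values between are in proportion. A call has exactly 5 rows; each row shifts and turns the commanded pose from where the row before left it, along the tool's axes as they then stand; what a row does not reach is not made up. A row lasts 1/12 s, in which the tool goes at most 41.7 mm and 7.16 degrees, less where a joint would pass 70% of its speed; a pose out of reach is approached as far as the arm can. A call is refused whole if a number of a shift passes 41.7 or a number of a turn 0.125, either way. A call with a gripper value outside its range is refused whole. The fingers move at their own pace and stop on an object; the grip force is fixed at half the most. Time passes only in rows, so rows that do not move let the fingers close, or fill a call up. It gives the time, the measured TCP pose, the force, the opening and the grip force at its end, in the units of the state.
- get_obs(): the state, without advancing time (a new reading comes with each control period).
- read_camera(name): name is "scene" or "top" or "wrist"; returns the picture (384x512x3 uint8, red, green, blue); there is no depth.
- camera_model(name): a dict with "intrinsics" (3x3 intrinsics, pixels), "camera_from_world" (4x4, takes a point from world to camera coordinates). Camera axes: x right, y up, looking along -z (the intrinsics and any distortion apply to the point x, -y, -z); pixel columns grow to the right and rows downward; lengths in m; the calibration is good to about 2 mm. A picture is of the moment at which its call begins: read the wrist's pose just before it. camera_model takes no time and is no camera call; for the wrist camera it gives the pose at the moment of the call.
- sign_off(): hands the job in; it is judged then, once.
The state is a dict: "clock": time; "q": joint angles; "joint_velocities": joint speeds; "effort": joint torques, N m; "position": TCP position; "eef_rot": TCP orientation; "ft_force": force on the tool from outside, world axes, zero at the start; "torque": the same for the moment, N m; "finger_gap": opening from 0.0 (shut) to 1.0 (fully open); "grip_force": force on a finger pad.
Only numpy, scipy, OpenCV 4.12 (cv2) and the standard library are available. Lean on these libraries where they do the work, as an engineer would, in place of code of your own. Each camera call takes 0.05 s, during which the arm holds its last target. There are 200 camera calls.

TASK

In the holding rack each of the three round alloy standards has its own rest: the taller the standard, the lower its rest, so that all three tops come out level and the hold-down bar lies flat on them. They were put back on the wrong rests, so the bar cannot close: fold it right back until it stays open, then swap the standards round until each stands centred on its own rest (the empty half of the sample tray can serve as a free spot), without letting one fall over. Only then fold the bar down again so that it lies level on all three.

Things in the scene. Friction and masses are not known exactly. Their poses are not given: they have to be found in the camera images.
- rack: holding rack, fixed: aluminium plate 150 x 240 mm, top face 8 mm above the worktop. Origin: centre of its underside, on the worktop; x away from the robot, y left along the row of rests. Rests at x = -28, y = -70, 0, +70 mm. Two steel hinge posts, 72 mm high, at x = 57, y = +-97.5 mm; the bar's hinge axis runs along y at x = 57, z = 63 mm. Tall equipment stands to its right (y under -0.17 m)
- hold_bar (a joint): angle (rad) of the hinged hold-down bar: 0 level on three rightly placed standards (rubber feet 52 mm above the worktop), growing as its front is lifted and folded back from the robot, stop at 1.85. Steel frame 226 mm along y, 85 mm long, 0.3 kg, no spring, little friction: it falls shut below about 1.4, falls open beyond about 1.6 and stays. Starts near 0.18, leaning on the proud standard
- bar_knob (a point): centre of the black ball knob, 24 mm in diameter, on a stem 28 mm above the middle of the steel cross bar; moves with the bar about its hinge. At angle 0 at x = -28, y = 0, z = 96 mm in the rack's frame: 85 mm in front of and 33 mm above the hinge axis. Held by fingers closing along the rack's y, it turns between them
- rest_high: the highest of three round rests on the rack, a turned aluminium foot 50 mm in diameter with a flat black rubber face, fixed on the plate; 24 mm high: it is for the flattest standard. Origin at the centre of its underside on the rack's plate (8 mm above the worktop)
- rest_mid: the middle one of the three rests, like the others 50 mm in diameter, but 16 mm high: for the standard of medium height. Origin at the centre of its underside on the rack's plate
- rest_low: the lowest of the three rests, 50 mm in diameter, 10 mm high: for the tallest standard. Origin at the centre of its underside on the rack's plate
- flat_standard: the flattest standard: a solid bronze-brown metal disc 45 mm in diameter and 20 mm high, with dark round spark marks on top; loose, about 0.27 kg. Origin at the centre of its underside, z up along its axis. Goes on the highest rest
- medium_standard: the standard of medium height: a solid grey-beige metal cylinder 38 mm in diameter and 28 mm high, with dark round spark marks on top; loose, about 0.25 kg. Origin at the centre of its underside, z up along its axis. Goes on the middle rest
- tall_standard: the tallest standard: a solid bright light-grey metal cylinder 36 mm in diameter and 34 mm high, with no spark marks; loose, about 0.27 kg. Origin at the centre of its underside, z up along its axis. Goes on the lowest rest
- sample_tray: flat grey-blue sample tray 240 x 150 mm, fixed, left of the rack; floor 3 mm thick, upright rim 18 mm high. Origin: centre of its underside; its long side is its own y, pointing roughly at the robot. The near half is empty: its centre is at y = +60 mm in the tray's frame. Two other standards that have no part in this stand in the far half, about y = -75 mm
Things that resemble listed ones, but are neither listed nor needed, are in the scene too. What is shaped like the medium_standard but green or orange is not meant.

How it is judged (in metres and radians):
On the way, in this order (a step that is already met when the one before it is completed fails the run):
1. the bar is folded back and stays open (beyond 1.6 rad) (value of joint hold_bar above 1.6 rad), for 0.2 s.
2. with the bar still open, each standard stands on its own rest and is released (value of joint hold_bar above 1.4 rad and horizontal distance between tall_standard and rest_low below 0.01 m and z of tall_standard in the frame of rest_low between 0.0075 and 0.0125 m and angle between each of tall_standard, medium_standard, flat_standard's own z axis and vertical below 0.06 rad and linear speed of each of tall_standard, medium_standard, flat_standard below 0.02 m/s and horizontal distance between medium_standard and rest_mid below 0.01 m and z of medium_standard in the frame of rest_mid between 0.0135 and 0.0185 m and horizontal distance between flat_standard and rest_high below 0.01 m and z of flat_standard in the frame of rest_high between 0.0215 and 0.0265 m and contact force between the fingers and anything else below 0.3 N), for 0.2 s.
At the end, for the whole second after the job is handed in: Each standard stands upright and still on its own rest (flattest on highest, medium on middle, tallest on lowest), centred within 10 mm, its underside within 2.5 mm of the rest's face; the bar lies still and level on them, its angle between -0.03 and 0.035 rad (horizontal distance between tall_standard and rest_low below 0.01 m and z of tall_standard in the frame of rest_low between 0.0075 and 0.0125 m and angle between each of tall_standard, medium_standard, flat_standard's own z axis and vertical below 0.06 rad and linear speed of each of tall_standard, medium_standard, flat_standard below 0.02 m/s and horizontal distance between medium_standard and rest_mid below 0.01 m and z of medium_standard in the frame of rest_mid between 0.0135 and 0.0185 m and horizontal distance between flat_standard and rest_high below 0.01 m and z of flat_standard in the frame of rest_high between 0.0215 and 0.0265 m and value of joint hold_bar between -0.03 and 0.035 rad and velocity of joint hold_bar between -0.05 and 0.05 rad/s); the robot touches nothing.
It fails at once if a standard falls over (tilts by more than 0.6 rad) (angle between any of tall_standard, medium_standard, flat_standard's own z axis and vertical above 0.6 rad).
It also fails if it takes over 141 s, if anything falls off the work surface, if the arm or the gripper's body presses on something with over 40 N, if the wrist force passes 120 N, or if a joint passes its speed limit or range.

## Working session

There is one attempt and no reset: what is moved stays moved. The work goes in short steps, Python scripts to look and compute and a shell command to move; the robot and the scene stay as the last step left them, time stands still between calls to the robot, and variables do not carry over. Pictures are saved under pics/ and viewed, at most 14 in all, crops included, and the job is handed in when it is done.

```bash
mkdir -p pics; ls; python3 - <<'E'
from cell import *
import cv2, numpy as np
np.set_printoptions(precision=4,suppress=True)
o=get_obs(); print(o)
for n in ("scene","top"):
    im=read_camera(n); cv2.imwrite(f"pics/{n}0.png",cv2.cvtColor(im,cv2.COLOR_RGB2BGR)); print(n,camera_model(n))
E
```

```text
pics
{'clock': 0.0, 'q': array([-73.1206,  23.5993,  -0.7301,  91.5011,   0.3211,  64.99  ,
        -4.7105]), 'joint_velocities': array([-0.0544,  0.0654,  0.003 , -0.0865, -0.0031, -0.0901,  0.0356]), 'effort': array([ -0.0008, -58.7932,   0.641 , -29.1096,  -0.0539,   0.0179,
         0.0001]), 'position': array([0.2217, 0.5839, 0.2468]), 'eef_rot': array([-179.9118,    0.0057,  159.2153]), 'ft_force': array([-1.0111, -0.223 ,  0.0924]), 'torque': array([-0.0364, -0.0418, -0.0039]), 'grip_force': 0.0, 'finger_gap': 0.9984168517037058}
scene {'intrinsics': array([[463.3046,   0.    , 262.486 ],
       [  0.    , 463.3046, 196.0087],
       [  0.    ,   0.    ,   1.    ]]), 'camera_from_world': array([[ 0.5159, -0.8566,  0.009 , -0.1827],
       [ 0.5881,  0.3618,  0.7233, -0.4302],
       [-0.6228, -0.3679,  0.6904, -0.5516],
       [ 0.    ,  0.    ,  0.    ,  1.    ]])}
top {'intrinsics': array([[417.2868,   0.    , 258.0725],
       [  0.    , 417.2868, 195.7035],
       [  0.    ,   0.    ,   1.    ]]), 'camera_from_world': array([[-0.0007, -0.9997,  0.0234,  0.0697],
       [ 0.9959,  0.0014,  0.0903, -0.5248],
       [-0.0904,  0.0234,  0.9956, -0.8964],
       [ 0.    ,  0.    ,  0.    ,  1.    ]])}
```

View pics/top0.png

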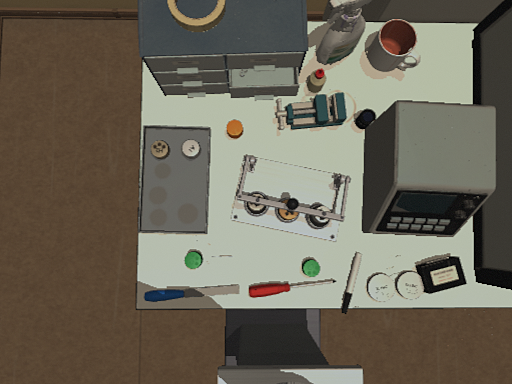

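View pics/scene0.png

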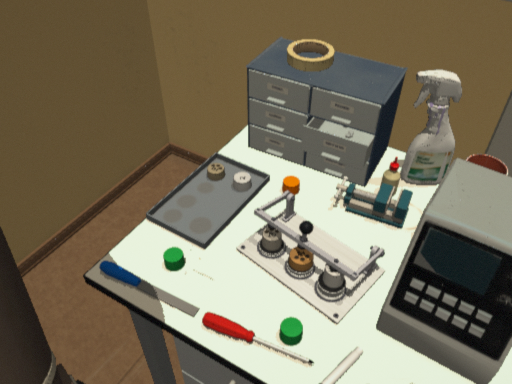

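The top view shows the rack around (290,197), with the tray at left (175,180). The three standards sit near (256,203), (287,212) and (319,214), and the knob is near (292,204). Next I'll enlarge both views.

```bash
python3 - <<'E'
import cv2
a=cv2.imread("pics/top0.png")[145:250,220:360]; a=cv2.resize(a,None,fx=5.7,fy=5.7,interpolation=cv2.INTER_CUBIC); cv2.imwrite("pics/top0c.png",a)
a=cv2.imread("pics/scene0.png")[185:325,230:395]; a=cv2.resize(a,None,fx=4.2,fy=4.2,interpolation=cv2.INTER_CUBIC); cv2.imwrite("pics/scene0c.png",a); print(a.shape)
E
```

```text
(588, 693, 3)
```

View pics/top0c.png

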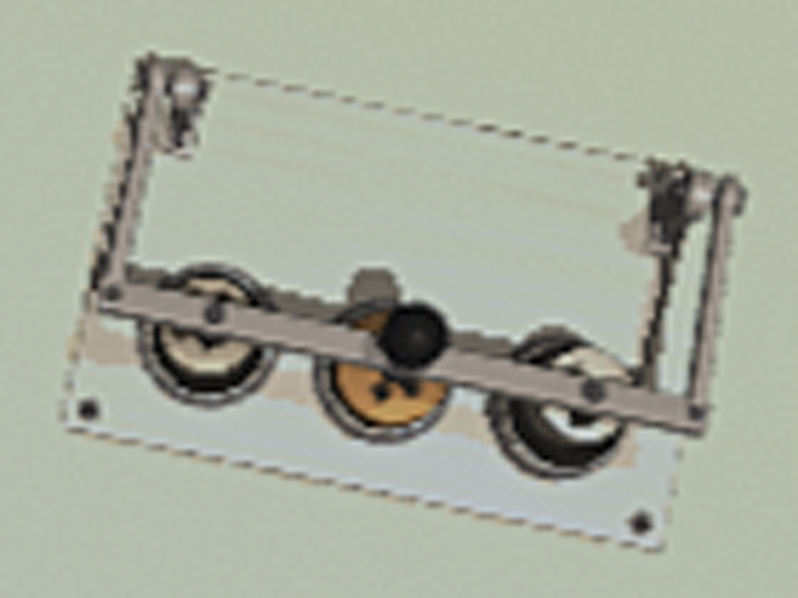

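View pics/scene0c.png

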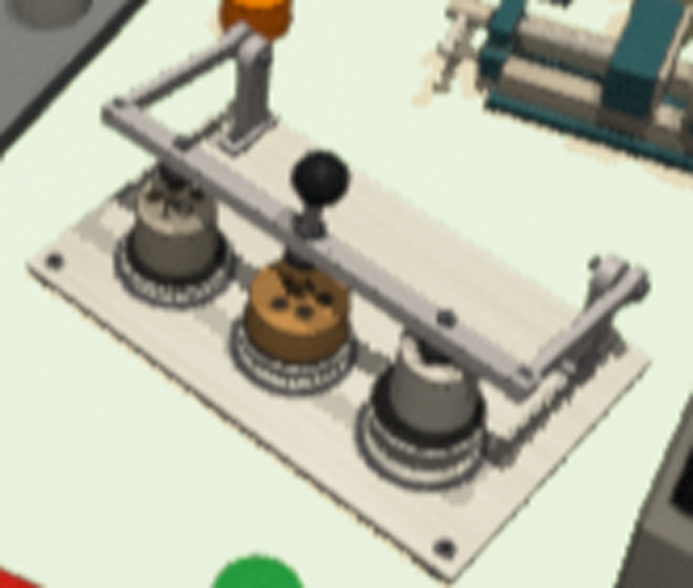

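The scene crop shows the medium standard on the left, with spark marks on grey-beige. The bronze flat one is in the middle, and the bright, unmarked tall one is on the right, on the highest-looking rest. The heights agree: tall on high gives 66 mm, 14 mm proud, or about 0.18 rad. So left is the low rest, middle the mid and right the high.

Look-alikes in the top image:
- Green discs at (194,259) and (311,267)
- Orange disc at (235,128)
- Two standards in the tray at (160,149) and (191,148)
- The black cap at (365,119), which resembles the knob

I choose the rack ones, and the crop confirms them. Next I'll fit the rack pose.

```bash
cat > h.py <<'E'
from cell import *
import cv2, numpy as np
from scipy.optimize import least_squares
from scipy.spatial.transform import Rotation as R
np.set_printoptions(precision=4,suppress=True)
def proj(m,P):
    T=m["camera_from_world"];c=np.atleast_2d(P)@T[:3,:3].T+T[:3,3]
    q=np.c_[c[:,0],-c[:,1],-c[:,2]]@m["intrinsics"].T
    return q[:,:2]/q[:,2:]
def ray(m,uv,z):
    T=m["camera_from_world"];K=m["intrinsics"];d=np.linalg.solve(K,[uv[0],uv[1],1])*[1,-1,-1]
    d=T[:3,:3].T@d;o=-T[:3,:3].T@T[:3,3];return o+d*(z-o[2])/d[2]
def crop(uv,x0,y0,f): return (np.array(uv)+.5)/f-.5+[x0,y0]
def w(p,pose): # rack->world
    p=np.atleast_2d(p);c,s=np.cos(pose[2]),np.sin(pose[2])
    return np.c_[pose[0]+c*p[:,0]-s*p[:,1],pose[1]+s*p[:,0]+c*p[:,1],p[:,2]]
def save(n,fn):
    im=cv2.cvtColor(read_camera(n),cv2.COLOR_RGB2BGR);cv2.imwrite("pics/"+fn,im);return im
E
python3 - <<'E'
from h import *
mt,ms=camera_model("top"),camera_model("scene")
L=[-75,120,8];Rr=[-75,-120,8];B=[75,-120,8]
T=[(L,(62,428)),(Rr,(660,550)),([-28,70,14],(209,334)),([-28,0,17],(384,371)),([-28,-70,20],(555,405))]
S=[(L,(28,268)),(Rr,(450,582)),(B,(650,360))]
Pt=np.array([a for a,_ in T])/1e3;Ut=crop([b for _,b in T],220,145,5.7)
Ps=np.array([a for a,_ in S])/1e3;Us=crop([b for _,b in S],230,185,4.2)
def res(p,t=1,s=1): return np.r_[t*(proj(mt,w(Pt,p))-Ut).ravel(),s*(proj(ms,w(Ps,p))-Us).ravel()]
for t,s in((1,1),(1,0),(0,1)):
    r=least_squares(res,[.52,0,0],args=(t,s));print(r.x,np.degrees(r.x[2]),res(r.x).reshape(-1,2).round(1).tolist())
p=least_squares(res,[.52,0,0]).x
a=.18;c,s=np.cos(a),np.sin(a)
k=[[.057-.085*c-.033*s*1,0,.063+.033*c+.085*s]]
k=[[.057-(.085*c+.033*-s*-1*-1) ,0,.063+.085*s+.033*c]] 
print("knob",w(k,p),k,proj(mt,w(k,p)),crop((415,337),220,145,5.7),proj(ms,w(k,p)),crop((320,180),230,185,4.2))
print("rests",w(np.array([[-28,70,8],[-28,0,8],[-28,-70,8]])/1e3,p))
# tray
print("tray ctr",ray(mt,(175,179),.01))
for uv in((143,128),(209,126),(208,231),(141,232)):print(ray(mt,uv,.018))
E
```

```text
[ 0.5218 -0.0001 -0.2014] -11.541497113569765 [[-0.7, 0.1], [0.0, 0.3], [-0.2, 0.2], [0.1, -0.0], [1.3, 0.3], [-1.1, -1.0], [0.2, -0.1], [0.7, -0.3]]
[ 0.5222  0.0003 -0.1998] -11.447981267350897 [[-0.8, -0.0], [-0.1, 0.0], [-0.3, 0.1], [-0.0, -0.2], [1.2, 0.1], [-1.2, -1.1], [0.3, -0.4], [0.6, -0.6]]
[ 0.5212 -0.0004 -0.2006] -11.494687880853915 [[-0.5, 0.4], [0.2, 0.5], [-0.0, 0.5], [0.3, 0.3], [1.5, 0.6], [-1.2, -0.7], [0.3, 0.3], [0.8, -0.0]]
knob [[0.5015 0.0041 0.1107]] [[np.float64(-0.02071873796393813), 0, np.float64(0.11068435560320306)]] [[292.1384 203.3885]] [292.3947 203.7105] [[305.7002 227.5116]] [305.8095 227.4762]
rests [[ 0.5084  0.0741  0.008 ]
 [ 0.4944  0.0055  0.008 ]
 [ 0.4804 -0.0631  0.008 ]]
tray ctr [0.5631 0.255  0.01  ]
[0.6767 0.3267 0.018 ]
[0.6821 0.1797 0.018 ]
[0.4474 0.1796 0.018 ]
[0.4453 0.3255 0.018 ]
```

The fit is good: rack at (0.522, 0.000), yaw −11.5°. The predicted knob at 0.18 rad lands on the seen pixel in both cameras. I'll turn the tool so its y lies along the rack's y (yaw 168.5°), then work out the shift to the knob.

```bash
cat >> h.py <<'E'
RP=[.5218,0,-.2014]
def knob(a): c,s=np.cos(a),np.sin(a);return w([[.057-.085*c+.033*s,0,.063+.085*s+.033*c]],RP)[0]
def to(p):
    o=get_obs();M=R.from_euler('xyz',o["eef_rot"],degrees=True)
    print("t",round(o["clock"],2),"pos",o["position"],"rot",o["eef_rot"],"F",o["ft_force"],"gap",round(o["finger_gap"]*88,1),"-> tool mm",(M.inv().apply(np.array(p)-o["position"])*1e3).round(1))
E
python3 -m crank '[[0,0,-0.0325,0,0,0,-1],[0,0,-0.0325,0,0,0,-1],[0,0,-0.0325,0,0,0,-1],[0,0,-0.0325,0,0,0,-1],[0,0,-0.0325,0,0,0,-1]]'
python3 - <<'E'
from h import *
k=knob(.18);to(k+[0,0,.07]);mt=camera_model("top");print(ray(mt,(365,230),0.02),ray(mt,(365,230),0),get_obs()["q"])
for a in np.arange(.18,1.9,.15):
    p=knob(a)-knob(.18);c,s=np.cos(RP[2]),np.sin(RP[2]);print(round(a,2),(-(c*p[0]+s*p[1])*1e3).round(1),(-p[2]*1e3).round(1))
E
```

```text
clock: 0.52
position: [0.2218, 0.584, 0.2471]
eef_rot: [-179.9, -0.0, 168.6]
ft_force: [0.7, -0.2, 0.4]
finger_gap: 1.0
grip_force: 0.0
t 0.52 pos [0.2218 0.584  0.2471] rot [-179.9429   -0.0031  168.6158] F [ 0.6961 -0.242   0.3834] gap 88.0 -> tool mm [-388.7 -513.2   66.9]
[ 0.4494 -0.1662  0.02  ] [ 0.4495 -0.1718  0.    ] [-71.7466  23.6441  -2.6211  91.3822   1.1605  65.0575   3.9775]
0.18 -0.0 -0.0
0.33 -8.0 -11.1
0.48 -17.6 -20.8
0.63 -28.5 -29.1
0.78 -40.5 -35.6
0.93 -53.4 -40.2
1.08 -66.8 -42.8
1.23 -80.4 -43.5
1.38 -94.0 -42.0
1.53 -107.2 -38.6
1.68 -119.8 -33.2
1.83 -131.4 -26.0
```

```bash
python3 -m crank '[[0,0,0,-20,-26,0,-1],[0,0,0,-20,-26,0,-1],[0,0,0,-20,-26,0,-1],[0,0,0,-20,-26,0,-1],[0,0,0,-20,-26,0,-1]]' >/dev/null
python3 -m crank '[[0,0,0,-20,-26,0,-1],[0,0,0,-20,-26,0,-1],[0,0,0,-20,-26,0,-1],[0,0,0,-20,-26,0,-1],[0,0,0,-20,-26,0,-1]]' >/dev/null
python3 -m crank '[[0,0,0,-20,-26,5,-1],[0,0,0,-20,-26,5,-1],[0,0,0,-20,-26,5,-1],[0,0,0,-20,-26,5,-1],[0,0,0,-20,-26,5,-1]]' >/dev/null
python3 -m crank '[[0,0,0,-20,-26,5,-1],[0,0,0,-20,-26,5,-1],[0,0,0,-20,-26,5,-1],[0,0,0,-20,-26,5,-1],[0,0,0,0,0,0,-1]]'
python3 - <<'E'
from h import *
k=knob(.18);to(k+[0,0,.01]);print(get_obs()["q"])
im=save("wrist","w1.png");m=camera_model("wrist");print(m)
print(proj(m,k),proj(m,w(np.array([[-28,70,52],[-28,0,52],[-28,-70,66]])/1e3,RP)))
E
```

```text
clock: 2.18
position: [0.4973, 0.0183, 0.2019]
eef_rot: [-179.8, 0.0, 168.1]
ft_force: [0.1, -1.0, -0.3]
finger_gap: 0.996
grip_force: 0.0
t 2.18 pos [0.4973 0.0183 0.2019] rot [-179.836     0.0457  168.1203] F [ 0.0502 -1.0083 -0.3327] gap 87.7 -> tool mm [ -7.  -12.7  81.3]
[-23.4325  14.044   18.5708 112.9607  -5.2831  53.8211  75.8647]
{'intrinsics': array([[330.3139,   0.    , 257.6715],
       [  0.    , 330.3139, 191.5407],
       [  0.    ,   0.    ,   1.    ]]), 'camera_from_world': array([[ 0.2044,  0.9789, -0.0006, -0.1217],
       [-0.9399,  0.196 , -0.2796,  0.4836],
       [-0.2736,  0.0577,  0.9601, -0.2118],
       [ 0.    ,  0.    ,  0.    ,  1.    ]])}
[[236.9028 215.8937]] [[318.637  185.0768]
 [240.7088 185.3953]
 [158.3421 189.9987]]
```

View pics/w1.png

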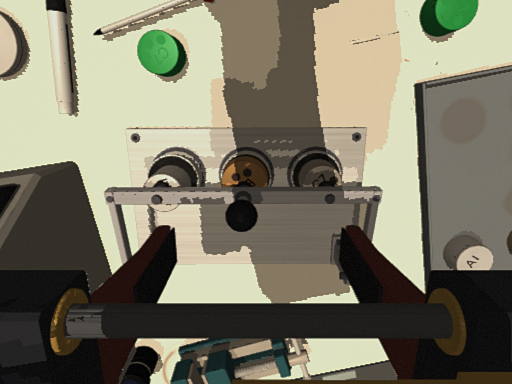

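The wrist view shows the knob at (241,215), where the model predicts (237,216). That is agreement within about 2 mm, so I'll descend and close on it.

```bash
python3 -m crank '[[0,0,0,-7,-11,0,-1],[0,0,0,0,0,20,-1],[0,0,0,0,0,20,-1],[0,0,0,0,0,20,-1],[0,0,0,0,0,21,-1]]' >/dev/null
python3 -m crank '[[0,0,0,0,0,0,-1],[0,0,0,0,0,0,1],[0,0,0,0,0,0,1],[0,0,0,0,0,0,1],[0,0,0,0,0,0,1]]' 
python3 -m crank '[[0,0,0,0,0,0,1],[0,0,0,0,0,0,1],[0,0,0,0,0,0,1],[0,0,0,0,0,0,1],[0,0,0,0,0,0,1]]' >/dev/null
python3 - <<'E'
from h import *
k=knob(.18);to(k+[0,0,.01]);print(get_obs()["grip_force"])
E
```

```text
clock: 3.07
position: [0.5013, 0.0127, 0.1229]
eef_rot: [179.9, 0.1, 168.5]
ft_force: [-0.1, 0.1, 0.6]
finger_gap: 0.739
grip_force: 0.0
t 3.48 pos [0.5    0.0096 0.1216] rot [-179.7972   -0.0278  168.4495] F [ -3.4176 -18.0082   3.2682] gap 31.6 -> tool mm [-2.6 -5.   0.9]
8.783904612064362
```

```bash
python3 -m crank '[[0,0,0,0,-2,0,1],[0,0,0,0,-2,0,1],[0,0,0,0,-1,0,1],[0,0,0,0,0,0,1],[0,0,0,0,0,0,1]]' 
python3 - <<'E'
from h import *
k=knob(.18);to(k+[0,0,.01])
E
```

```text
clock: 3.9
position: [0.4992, 0.0053, 0.1216]
eef_rot: [-179.9, -0.0, 168.4]
ft_force: [-1.8, -6.9, 2.6]
finger_gap: 0.252
grip_force: 30.0
t 3.9 pos [0.4992 0.0053 0.1216] rot [-179.8707   -0.0199  168.4149] F [-1.7622 -6.8753  2.5711] gap 22.2 -> tool mm [-2.5 -0.7  0.9]
```

```bash
python3 -m crank '[[0,0,0,-4,-5.5,-0,1],[0,0,0,0,0,0,1],[0,0,0,0,0,0,1],[0,0,0,0,0,0,1],[0,0,0,0,0,0,1]]'
```

```text
clock: 4.32
position: [0.4997, 0.0049, 0.1215]
eef_rot: [179.9, -0.4, 168.7]
ft_force: [-9.6, 9.3, 9.1]
finger_gap: 0.255
grip_force: 30.0
```

I put the lift in the y column by mistake. It only added a few newtons, so I'll undo it and continue the arc.

```bash
python3 -m crank '[[0,0,0,0,5.5,0,1],[0,0,0,0,0,-5.5,1],[0,0,0,-4,0,-5.5,1],[0,0,0,-4.8,0,-4.9,1],[0,0,0,-4.8,0,-4.9,1]]'
python3 -m crank '[[0,0,0,-5.5,0,-4.1,1],[0,0,0,-5.5,0,-4.1,1],[0,0,0,-6,0,-3.3,1],[0,0,0,-6,0,-3.3,1],[0,0,0,0,0,0,1]]'
python3 - <<'E'
from h import *
k=knob(.78);to(k+[0,0,.011])
E
```

```text
clock: 4.73
position: [0.5154, 0.0019, 0.1417]
eef_rot: [-179.8, -0.2, 168.4]
ft_force: [-1.2, -7.0, -5.7]
finger_gap: 0.255
grip_force: 30.0
clock: 5.15
position: [0.5389, -0.0029, 0.157]
eef_rot: [-179.8, -0.1, 168.4]
ft_force: [-3.6, -6.0, -0.1]
finger_gap: 0.259
grip_force: 30.0
t 5.15 pos [ 0.5389 -0.0029  0.157 ] rot [-179.8398   -0.0992  168.4225] F [-3.6414 -5.9707 -0.0613] gap 22.8 -> tool mm [-2.4 -0.6 -0.2]
```

Tracking well. I'll carry on over the top.

```bash
python3 -m crank '[[0,0,0,-6.4,0,-2.3,1],[0,0,0,-6.4,0,-2.3,1],[0,0,0,-6.7,0,-1.3,1],[0,0,0,-6.7,0,-1.3,1],[0,0,0,-6.8,0,-0.3,1]]' >/dev/null
python3 -m crank '[[0,0,0,-6.8,0,-0.3,1],[0,0,0,-6.8,0,0.7,1],[0,0,0,-6.8,0,0.7,1],[0,0,0,-6.6,0,1.7,1],[0,0,0,-6.6,0,1.7,1]]'
python3 -m crank '[[0,0,0,-6.3,0,2.7,1],[0,0,0,-6.3,0,2.7,1],[0,0,0,-5.8,0,3.6,1],[0,0,0,0,0,0,1],[0,0,0,0,0,0,1]]'
python3 - <<'E'
from h import *
to(knob(1.755)+[0,0,.011])
E
```

```text
clock: 5.98
position: [0.6055, -0.0166, 0.1613]
eef_rot: [-179.9, 0.1, 168.4]
ft_force: [-1.2, -7.5, 5.3]
finger_gap: 0.256
grip_force: 30.0
clock: 6.4
position: [0.6247, -0.0205, 0.1525]
eef_rot: [-179.9, 0.3, 168.4]
ft_force: [2.1, -6.7, 6.8]
finger_gap: 0.257
grip_force: 30.0
t 6.4 pos [ 0.6247 -0.0205  0.1525] rot [-179.8739    0.2766  168.3987] F [ 2.0575 -6.7332  6.7897] gap 22.6 -> tool mm [-0.1 -0.5  1. ]
```

```bash
python3 -m crank '[[0,0,0,0,0,0,-0.2],[0,0,0,0,0,0,-0.2],[0,0,0,0,0,0,-0.2],[0,0,0,0,0,0,-0.2],[0,0,0,0,0,0,-0.2]]' >/dev/null
python3 -m crank '[[0,0,0,0,0,-20,-0.2],[0,0,0,0,0,-20,-0.2],[0,0,0,0,0,-20,-0.2],[0,0,0,0,0,-20,-0.2],[0,0,0,20,0,-10,-0.2]]' >/dev/null
python3 -m crank '[[0,0,0,35,0,0,-0.2],[0,0,0,35,0,0,-0.2],[0,0,0,35,0,0,-0.2],[0,0,0,35,0,0,-0.2],[0,0,0,0,0,0,-0.2]]'
python3 - <<'E'
from h import *
im=save("wrist","w2.png");m=camera_model("wrist");to([.5,0,.2])
P=w(np.array([[-28,70,46],[-28,0,44],[-28,-70,66],[-75,120,8],[-75,-120,8]])/1e3,RP);print(P,proj(m,P))
t=save("top","top2.png")
c=np.hstack([cv2.resize(im[60:384,:],(632,400)),]);cv2.imwrite("pics/w2b.png",im)
E
```

```text
clock: 7.65
position: [0.46, 0.0154, 0.2407]
eef_rot: [180.0, -0.3, 168.6]
ft_force: [0.4, -0.1, 0.7]
finger_gap: 0.602
grip_force: 0.0
t 7.7 pos [0.4632 0.0152 0.2414] rot [179.9269  -0.0626 168.6347] F [-0.0012  0.3465  1.1195] gap 52.8 -> tool mm [-39.1  -7.7  41.4]
[[ 0.5084  0.0742  0.046 ]
 [ 0.4944  0.0056  0.044 ]
 [ 0.4804 -0.063   0.066 ]
 [ 0.4723  0.1326  0.008 ]
 [ 0.4243 -0.1026  0.008 ]] [[320.6398 202.8151]
 [254.4702 202.0716]
 [184.1903 208.7311]
 [361.0135 152.8406]
 [148.2022 152.2326]]
```

View pics/w2.png

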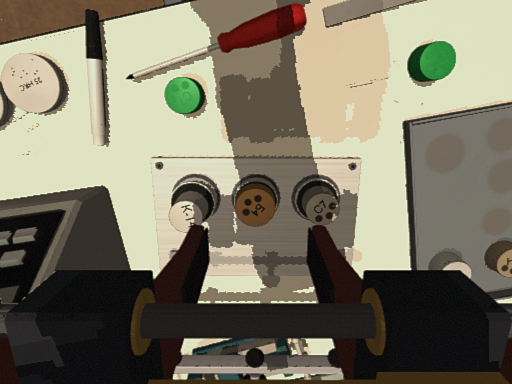

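The bar is folded back, with its knob now at (255,357), and all three standards stand free. I'll take a still, close crop to measure their tops.

```bash
python3 - <<'E'
from h import *
m=camera_model("wrist");im=save("wrist","w3.png");o=get_obs();print(o["position"])
P=w(np.array([[-28,70,46],[-28,0,44],[-28,-70,66],[-75,120,8],[-75,-120,8]])/1e3,RP);print(proj(m,P))
a=cv2.resize(im[140:240,140:370],None,fx=3.4,fy=3.4,interpolation=cv2.INTER_CUBIC);cv2.imwrite("pics/w3c.png",a)
E
```

```text
[0.4665 0.0147 0.2419]
[[320.5511 200.3777]
 [254.324  199.6749]
 [183.9756 206.2615]
 [360.974  150.4399]
 [147.9285 149.9372]]
```

View pics/w3c.png

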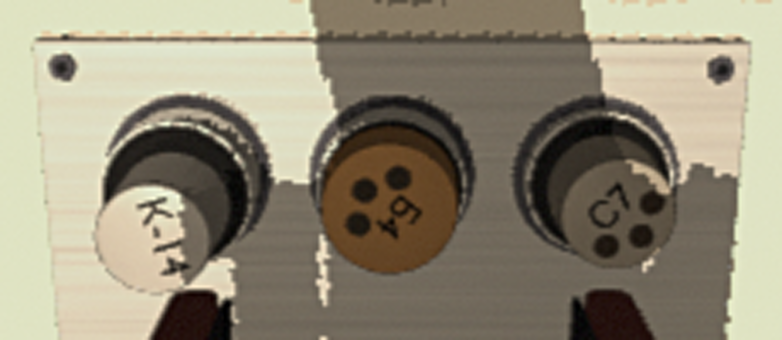

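The tops are at about (185,210), (255,201) and (322,203). After the common bias of about 2 px seen at the plate corners, all three are centred on their rests within roughly 1 mm. I'll turn to yaw 180° so the tool axes line up with the world: tool x = −x, tool y = +y, tool z down.

```bash
python3 -m crank '[[0,0,-0.1,0,0,20,-0.2],[0,0,-0.099,0,0,20,-0.2],[0,0,0,0,-25,20,-0.2],[0,0,0,0,-25,20,-0.2],[0,0,0,0,-25,0,-0.2]]' >/dev/null
python3 -m crank '[[0,0,0,0,0,0,-0.2],[0,0,0,0,0,0,-0.2],[0,0,0,0,0,0,-0.2],[0,0,0,0,0,0,-0.2],[0,0,0,0,0,0,-0.2]]'
python3 - <<'E'
from h import *
to([.4810,-.063,.062])
E
```

```text
clock: 8.63
position: [0.4664, -0.0597, 0.1614]
eef_rot: [180.0, 0.0, -180.0]
ft_force: [-0.5, -0.3, 0.8]
finger_gap: 0.601
grip_force: 0.0
t 8.63 pos [ 0.4664 -0.0597  0.1614] rot [ 179.9848    0.0342 -179.9817] F [-0.4537 -0.3078  0.7831] gap 52.9 -> tool mm [-14.6  -3.4  99.5]
```

```bash
python3 -m crank '[[0,0,0,-14.5,-3.5,20,-0.2],[0,0,0,0,0,20,-0.2],[0,0,0,0,0,20,-0.2],[0,0,0,0,0,20,-0.2],[0,0,0,0,0,10,-0.2]]' >/dev/null
python3 -m crank '[[0,0,0,0,0,9,-0.2],[0,0,0,0,0,0,-0.2],[0,0,0,0,0,0,-0.2],[0,0,0,0,0,0,-0.2],[0,0,0,0,0,0,-0.2]]'
python3 - <<'E'
from h import *
to([.4810,-.063,.062])
E
```

```text
clock: 9.47
position: [0.481, -0.0641, 0.0632]
eef_rot: [180.0, 0.1, 179.9]
ft_force: [0.1, 0.2, -0.1]
finger_gap: 0.598
grip_force: 0.0
t 9.47 pos [ 0.481  -0.0641  0.0632] rot [179.992    0.1012 179.9282] F [ 0.0787  0.238  -0.1131] gap 52.6 -> tool mm [0.  1.1 1.2]
```

```bash
python3 -m crank '[[0,0,0,0,1,0,0.2],[0,0,0,0,0,0,1],[0,0,0,0,0,0,1],[0,0,0,0,0,0,1],[0,0,0,0,0,0,1]]' >/dev/null
python3 -m crank '[[0,0,0,0,0,0,1],[0,0,0,0,0,0,1],[0,0,0,0,0,0,1],[0,0,0,0,0,0,1],[0,0,0,0,0,0,1]]'
```

```text
clock: 10.3
position: [0.4806, -0.0631, 0.0626]
eef_rot: [180.0, 0.0, 179.9]
ft_force: [-1.8, 1.4, 5.7]
finger_gap: 0.404
grip_force: 30.0
```

```bash
python3 -m crank '[[0,0,0,0,0,-8,1],[0,0,0,0,0,-12,1],[0,0,0,0,0,-15,1],[0,0,0,0,0,-15,1],[0,0,0,0,0,-10,1]]' 
python3 -m crank '[[0,0,0,-2,15,0,1],[0,0,0,-2,25,0,1],[0,0,0,-2,30,0,1],[0,0,0,-2,30,0,1],[0,0,0,-3,30,0,1]]' 
python3 -m crank '[[0,0,0,-2,30,0,1],[0,0,0,-2,30,0,1],[0,0,0,-2,30,0,1],[0,0,0,-2,30,0,1],[0,0,0,-3,30,0,1]]' >/dev/null
python3 -m crank '[[0,0,0,-2,25,0,1],[0,0,0,0,10,0,1],[0,0,0,0,0,20,1],[0,0,0,0,0,20,1],[0,0,0,0,0,20,1]]' 
python3 -m crank '[[0,0,0,0,0,15,1],[0,0,0,0,0,5,1],[0,0,0,0,0,0,1],[0,0,0,0,0,0,1],[0,0,0,0,0,0,1]]' 
python3 - <<'E'
from h import *
to([.503,.252,.034])
E
```

```text
clock: 10.72
position: [0.4803, -0.0633, 0.1235]
eef_rot: [-180.0, 0.0, 179.9]
ft_force: [0.4, 0.3, -3.6]
finger_gap: 0.405
grip_force: 30.0
clock: 11.13
position: [0.491, 0.0679, 0.1223]
eef_rot: [-180.0, -0.0, 179.9]
ft_force: [0.0, -0.5, -2.3]
finger_gap: 0.401
grip_force: 30.0
clock: 11.97
position: [0.5045, 0.2514, 0.0617]
eef_rot: [-180.0, 0.0, 179.9]
ft_force: [1.1, -0.2, -3.1]
finger_gap: 0.404
grip_force: 30.0
clock: 12.38
position: [0.5054, 0.2518, 0.0433]
eef_rot: [180.0, 0.1, 179.9]
ft_force: [0.0, 0.0, -2.5]
finger_gap: 0.405
grip_force: 30.0
t 12.38 pos [0.5054 0.2518 0.0433] rot [179.9617   0.0726 179.9049] F [ 0.035   0.0097 -2.4705] gap 35.6 -> tool mm [2.4 0.2 9.3]
```

```bash
python3 -m crank '[[0,0,0,0,0,4,1],[0,0,0,0,0,3,1],[0,0,0,0,0,1,1],[0,0,0,0,0,1,1],[0,0,0,0,0,0,1]]'
python3 -m crank '[[0,0,0,0,0,0.5,1],[0,0,0,0,0,0,1],[0,0,0,0,0,0,1],[0,0,0,0,0,0,1],[0,0,0,0,0,0,1]]'
```

```text
clock: 12.8
position: [0.5046, 0.2518, 0.0337]
eef_rot: [180.0, -0.0, 179.9]
ft_force: [-1.2, -1.7, 3.1]
finger_gap: 0.406
grip_force: 30.0
clock: 13.22
position: [0.5047, 0.2518, 0.0336]
eef_rot: [180.0, -0.0, 179.9]
ft_force: [-3.2, -1.4, 8.1]
finger_gap: 0.404
grip_force: 30.0
```

It's on the tray floor. I'll release, rise and go to the flat standard on the middle rest, TCP at (0.4949, 0.0055).

```bash
python3 -m crank '[[0,0,0,0,0,0,-0.2],[0,0,0,0,0,0,-0.2],[0,0,0,0,0,0,-0.2],[0,0,0,0,0,0,-0.2],[0,0,0,0,0,-5,-0.2]]' 
python3 -m crank '[[0,0,0,0,0,-20,-0.2],[0,0,0,0,0,-25,-0.2],[0,0,0,0,0,-25,-0.2],[0,0,0,1,-20,-10,-0.2],[0,0,0,1,-30,0,-0.2]]' 
python3 -m crank '[[0,0,0,1,-35,0,-0.2],[0,0,0,1,-35,0,-0.2],[0,0,0,1,-35,0,-0.2],[0,0,0,1,-35,0,-0.2],[0,0,0,1,-30,0,-0.2]]' >/dev/null
python3 -m crank '[[0,0,0,1,-20,0,-0.2],[0,0,0,1,-6,0,-0.2],[0,0,0,0,0,20,-0.2],[0,0,0,0,0,0,-0.2],[0,0,0,0,0,0,-0.2]]' 
python3 - <<'E'
from h import *
to([.4949,.0055,.054])
m=camera_model("top");P=[[.5046,.2518,.037]];print(proj(m,P)); save("top","top4.png")
E
```

```text
clock: 13.63
position: [0.5042, 0.2516, 0.0371]
eef_rot: [-180.0, -0.1, 179.9]
ft_force: [0.2, -0.3, 0.1]
finger_gap: 0.598
grip_force: 0.0
clock: 14.05
position: [0.504, 0.2051, 0.1207]
eef_rot: [179.8, 0.3, -179.8]
ft_force: [0.4, -0.1, -0.7]
finger_gap: 0.601
grip_force: 0.0
clock: 14.88
position: [0.4948, 0.0067, 0.0974]
eef_rot: [180.0, -0.1, 180.0]
ft_force: [0.0, 0.2, 0.1]
finger_gap: 0.599
grip_force: 0.0
t 14.88 pos [0.4948 0.0067 0.0974] rot [179.9922  -0.1134 179.9774] F [0.0155 0.1549 0.0956] gap 52.7 -> tool mm [-0.2 -1.2 43.4]
[[173.8441 204.3262]]
```

```bash
python3 -m crank '[[0,0,0,0,-1,0,-0.3],[0,0,0,0,0,0,-0.3],[0,0,0,0,0,15,-0.3],[0,0,0,0,0,15,-0.3],[0,0,0,0,0,10,-0.3]]' 
python3 -m crank '[[0,0,0,0,0,3,-0.3],[0,0,0,0,0,0,-0.3],[0,0,0,0,0,0,0],[0,0,0,0,0,0,1],[0,0,0,0,0,0,1]]'
python3 -m crank '[[0,0,0,0,0,0,1],[0,0,0,0,0,0,1],[0,0,0,0,0,0,1],[0,0,0,0,0,0,1],[0,0,0,0,0,0,1]]'
```

```text
clock: 15.35
position: [0.4954, 0.0053, 0.0573]
eef_rot: [180.0, 0.0, 180.0]
ft_force: [0.2, 0.3, -0.9]
finger_gap: 0.651
grip_force: 0.0
clock: 15.77
position: [0.4958, 0.0049, 0.0554]
eef_rot: [180.0, 0.1, 179.9]
ft_force: [1.2, 0.5, 0.8]
finger_gap: 0.505
grip_force: 30.0
clock: 16.18
position: [0.4959, 0.0049, 0.0553]
eef_rot: [180.0, 0.1, 179.9]
ft_force: [-1.4, 0.3, 6.0]
finger_gap: 0.504
grip_force: 30.0
```

```bash
python3 -m crank '[[0,0,0,0,0,-8,1],[0,0,0,0,0,-12,1],[0,0,0,0,0,-15,1],[0,0,0,0,0,-10,1],[0,0,0,2,-10,0,1]]' 
python3 -m crank '[[0,0,0,4,-20,0,1],[0,0,0,4,-20,0,1],[0,0,0,4,-18.5,0,1],[0,0,0,0,0,0,1],[0,0,0,0,0,10,1]]' 
python3 -m crank '[[0,0,0,0,0,10,1],[0,0,0,0,0,6,1],[0,0,0,0,0,0,1],[0,0,0,0,0,0,1],[0,0,0,0,0,0,1]]'
python3 - <<'E'
from h import *
to([.4819,-.0637,.0633])
E
```

```text
clock: 16.6
position: [0.4947, -0.0036, 0.1016]
eef_rot: [179.9, 0.2, -179.9]
ft_force: [-0.3, 0.1, -2.4]
finger_gap: 0.506
grip_force: 30.0
clock: 17.02
position: [0.4816, -0.0654, 0.0904]
eef_rot: [-180.0, 0.1, 179.8]
ft_force: [0.8, 0.4, -2.6]
finger_gap: 0.504
grip_force: 30.0
clock: 17.43
position: [0.4814, -0.0633, 0.0735]
eef_rot: [180.0, -0.0, 180.0]
ft_force: [-0.6, -0.3, -2.4]
finger_gap: 0.506
grip_force: 30.0
t 17.43 pos [ 0.4814 -0.0633  0.0735] rot [179.9999  -0.0249 179.9704] F [-0.5585 -0.3023 -2.4364] gap 44.5 -> tool mm [-0.5 -0.4 10.2]
```

```bash
python3 -m crank '[[0,0,0,-0.5,0,4,1],[0,0,0,0,0,3,1],[0,0,0,0,0,2,1],[0,0,0,0,0,0.5,1],[0,0,0,0,0,0,1]]'
python3 -m crank '[[0,0,0,0,0,0.5,1],[0,0,0,0,0,0,1],[0,0,0,0,0,0,1],[0,0,0,0,0,0,1],[0,0,0,0,0,0,1]]'
```

```text
clock: 17.85
position: [0.4817, -0.0637, 0.0641]
eef_rot: [180.0, -0.0, 179.9]
ft_force: [0.1, -0.8, -3.4]
finger_gap: 0.503
grip_force: 30.0
clock: 18.27
position: [0.4819, -0.0637, 0.0638]
eef_rot: [180.0, 0.0, 179.9]
ft_force: [-0.8, 0.1, -2.9]
finger_gap: 0.504
grip_force: 30.0
```

```bash
python3 -m crank '[[0,0,0,0,0,0.5,1],[0,0,0,0,0,0.5,1],[0,0,0,0,0,0.3,1],[0,0,0,0,0,0,1],[0,0,0,0,0,0,1]]'
```

```text
clock: 18.68
position: [0.4819, -0.0637, 0.0633]
eef_rot: [180.0, 0.0, 179.9]
ft_force: [-3.8, 0.7, 10.1]
finger_gap: 0.507
grip_force: 30.0
```

```bash
python3 -m crank '[[0,0,0,0,0,0,-0.3],[0,0,0,0,0,0,-0.3],[0,0,0,0,0,0,-0.3],[0,0,0,0,0,0,-0.3],[0,0,0,0,0,-8,-0.3]]' 
python3 -m crank '[[0,0,0,0,0,-18,-0.3],[0,0,0,0,0,-18,-0.3],[0,0,0,-3,14,0,-0.2],[0,0,0,-6,28,0,-0.2],[0,0,0,-6,32,0,-0.2]]' >/dev/null
python3 -m crank '[[0,0,0,-6,32,0,-0.2],[0,0,0,-5,24,0,-0.2],[0,0,0,-1,8,0,-0.2],[0,0,0,0,0,0,-0.2],[0,0,0,0,0,0,-0.2]]' 
python3 - <<'E'
from h import *
to([.509,.0742,.047])
E
```

```text
clock: 19.1
position: [0.481, -0.0636, 0.0696]
eef_rot: [-180.0, -0.1, 179.9]
ft_force: [-0.6, -0.5, -0.3]
finger_gap: 0.65
grip_force: 0.0
clock: 19.93
position: [0.5088, 0.0736, 0.1066]
eef_rot: [-180.0, -0.0, 179.9]
ft_force: [0.2, -0.5, 0.6]
finger_gap: 0.597
grip_force: 0.0
t 19.93 pos [0.5088 0.0736 0.1066] rot [-179.962    -0.012   179.9493] F [ 0.1518 -0.4977  0.5705] gap 52.6 -> tool mm [-0.3  0.7 59.6]
```

```bash
python3 -m crank '[[0,0,0,0,0.5,20,-0.2],[0,0,0,0,0,20,-0.2],[0,0,0,0,0,12,-0.2],[0,0,0,0,0,7,-0.2],[0,0,0,0,0,0,-0.2]]' 
python3 -m crank '[[0,0,0,0,0,0,-0.2],[0,0,0,0,0,0,0.2],[0,0,0,0,0,0,1],[0,0,0,0,0,0,1],[0,0,0,0,0,0,1]]'
python3 -m crank '[[0,0,0,0,0,0,1],[0,0,0,0,0,0,1],[0,0,0,0,0,0,1],[0,0,0,0,0,0,1],[0,0,0,0,0,0,1]]'
```

```text
clock: 20.35
position: [0.508, 0.0727, 0.0464]
eef_rot: [-179.9, -0.1, 179.8]
ft_force: [-0.0, 0.4, 0.0]
finger_gap: 0.599
grip_force: 0.0
clock: 20.77
position: [0.5095, 0.0748, 0.0482]
eef_rot: [180.0, 0.1, 179.9]
ft_force: [-0.5, -0.6, 5.7]
finger_gap: 0.425
grip_force: 30.0
clock: 21.18
position: [0.5095, 0.0748, 0.0482]
eef_rot: [180.0, 0.1, 179.9]
ft_force: [-1.0, -1.6, 6.7]
finger_gap: 0.427
grip_force: 30.0
```

```bash
python3 -m crank '[[0,0,0,0,0,-8,1],[0,0,0,0,0,-12,1],[0,0,0,0,0,-15,1],[0,0,0,0,0,-10,1],[0,0,0,2,-10,0,1]]' >/dev/null
python3 -m crank '[[0,0,0,4,-20,0,1],[0,0,0,4,-20,0,1],[0,0,0,4,-19,0,1],[0,0,0,0,0,0,1],[0,0,0,0,0,10,1]]' 
python3 -m crank '[[0,0,0,0,0,10,1],[0,0,0,0,0,7,1],[0,0,0,0,0,5,1],[0,0,0,0,0,0,1],[0,0,0,0,0,0,1]]'
python3 - <<'E'
from h import *
to([.4955,.0058,.0542])
E
```

```text
clock: 22.02
position: [0.4953, 0.0042, 0.0832]
eef_rot: [180.0, 0.1, 179.8]
ft_force: [0.8, 0.3, -2.6]
finger_gap: 0.427
grip_force: 30.0
clock: 22.43
position: [0.4946, 0.0062, 0.0598]
eef_rot: [-180.0, -0.1, 180.0]
ft_force: [-0.1, 0.3, -2.7]
finger_gap: 0.425
grip_force: 30.0
t 22.43 pos [0.4946 0.0062 0.0598] rot [-179.9883   -0.0765  179.9685] F [-0.0836  0.277  -2.7135] gap 37.4 -> tool mm [-0.9 -0.4  5.5]
```

```bash
python3 -m crank '[[0,0,0,-0.5,-0.3,3,1],[0,0,0,0,0,1.5,1],[0,0,0,0,0,0.7,1],[0,0,0,0,0,0.3,1],[0,0,0,0,0,0,1]]'
python3 -m crank '[[0,0,0,0,0,0.3,1],[0,0,0,0,0,0.3,1],[0,0,0,0,0,0,1],[0,0,0,0,0,0,1],[0,0,0,0,0,0,1]]'
```

```text
clock: 22.85
position: [0.4955, 0.0056, 0.055]
eef_rot: [180.0, 0.0, 179.9]
ft_force: [-0.0, 1.2, -2.5]
finger_gap: 0.429
grip_force: 30.0
clock: 23.27
position: [0.4954, 0.0055, 0.0544]
eef_rot: [180.0, 0.0, 179.9]
ft_force: [-0.5, 0.6, -2.2]
finger_gap: 0.425
grip_force: 30.0
```

```bash
python3 -m crank '[[0,0,0,0,0,0.4,1],[0,0,0,0,0,0.4,1],[0,0,0,0,0,0.2,1],[0,0,0,0,0,0,1],[0,0,0,0,0,0,1]]'
```

```text
clock: 23.68
position: [0.4954, 0.0055, 0.0542]
eef_rot: [180.0, 0.0, 179.9]
ft_force: [-2.8, -0.1, 10.6]
finger_gap: 0.429
grip_force: 30.0
```

```bash
python3 -m crank '[[0,0,0,0,0,0,-0.2],[0,0,0,0,0,0,-0.2],[0,0,0,0,0,0,-0.2],[0,0,0,0,0,0,-0.2],[0,0,0,0,0,-8,-0.2]]' 
python3 -m crank '[[0,0,0,0,0,-20,-0.2],[0,0,0,0,0,-25,-0.2],[0,0,0,-1,14,0,-0.2],[0,0,0,-1,25,0,-0.2],[0,0,0,-1,32,0,-0.2]]' >/dev/null
python3 -m crank '[[0,0,0,-1,35,0,-0.2],[0,0,0,-1,35,0,-0.2],[0,0,0,-1,35,0,-0.2],[0,0,0,-1,35,0,-0.2],[0,0,0,-1,25,0,-0.2]]' >/dev/null
python3 -m crank '[[0,0,0,-1,10,0,-0.2],[0,0,0,0,0,15,-0.2],[0,0,0,0,0,15,-0.2],[0,0,0,0,0,0,-0.2],[0,0,0,0,0,0,-0.2]]' 
python3 - <<'E'
from h import *
to([.5047,.2518,.0345])
E
```

```text
clock: 24.1
position: [0.4945, 0.0055, 0.0605]
eef_rot: [-180.0, -0.1, 179.9]
ft_force: [-0.1, 1.0, -0.3]
finger_gap: 0.602
grip_force: 0.0
clock: 25.35
position: [0.5045, 0.2501, 0.0761]
eef_rot: [-179.9, -0.1, 179.9]
ft_force: [-0.1, 0.4, 0.2]
finger_gap: 0.599
grip_force: 0.0
t 25.35 pos [0.5045 0.2501 0.0761] rot [-179.9127   -0.077   179.8618] F [-0.1156  0.423   0.1769] gap 52.7 -> tool mm [-0.3  1.7 41.6]
```

```bash
python3 -m crank '[[0,0,0,0,1,15,-0.2],[0,0,0,0,0,15,-0.2],[0,0,0,0,0,8,-0.2],[0,0,0,0,0,3,-0.2],[0,0,0,0,0,0,-0.2]]' 
python3 -m crank '[[0,0,0,0,0,0,-0.2],[0,0,0,0,0,0,0.2],[0,0,0,0,0,0,1],[0,0,0,0,0,0,1],[0,0,0,0,0,0,1]]'
python3 -m crank '[[0,0,0,0,0,0,1],[0,0,0,0,0,0,1],[0,0,0,0,0,0,1],[0,0,0,0,0,0,1],[0,0,0,0,0,0,1]]'
```

```text
clock: 25.77
position: [0.5048, 0.2519, 0.0354]
eef_rot: [-180.0, -0.0, 179.9]
ft_force: [0.4, -0.2, 0.6]
finger_gap: 0.602
grip_force: 0.0
clock: 26.18
position: [0.505, 0.2525, 0.0359]
eef_rot: [180.0, 0.0, 179.9]
ft_force: [-0.9, -1.0, 4.2]
finger_gap: 0.406
grip_force: 30.0
clock: 26.6
position: [0.505, 0.2527, 0.0359]
eef_rot: [180.0, 0.0, 179.9]
ft_force: [-1.5, -0.6, 5.9]
finger_gap: 0.402
grip_force: 30.0
```

```bash
python3 -m crank '[[0,0,0,0,0,-8,1],[0,0,0,0,0,-12,1],[0,0,0,0,0,-15,1],[0,0,0,0,0,-15,1],[0,0,0,0,-10,-10,1]]' >/dev/null
python3 -m crank '[[0,0,0,-0.5,-20,0,1],[0,0,0,-0.5,-30,0,1],[0,0,0,-0.5,-30,0,1],[0,0,0,-0.5,-30,0,1],[0,0,0,-0.5,-30,0,1]]' >/dev/null
python3 -m crank '[[0,0,0,-0.5,-20,0,1],[0,0,0,-0.5,-8.5,0,1],[0,0,0,0,0,15,1],[0,0,0,0,0,15,1],[0,0,0,0,0,6,1]]' 
python3 -m crank '[[0,0,0,0,0,0,1],[0,0,0,0,0,0,1],[0,0,0,0,0,0,1],[0,0,0,0,0,0,1],[0,0,0,0,0,0,1]]'
python3 - <<'E'
from h import *
to([.5087,.0742,.0509])
E
```

```text
clock: 27.85
position: [0.5072, 0.0741, 0.0584]
eef_rot: [180.0, -0.1, 179.9]
ft_force: [0.0, -0.3, -3.3]
finger_gap: 0.407
grip_force: 30.0
clock: 28.27
position: [0.5084, 0.0743, 0.06]
eef_rot: [180.0, 0.1, 179.9]
ft_force: [0.1, -0.3, -3.1]
finger_gap: 0.406
grip_force: 30.0
t 28.27 pos [0.5084 0.0743 0.06  ] rot [179.9785   0.061  179.9462] F [ 0.1225 -0.2726 -3.1182] gap 35.8 -> tool mm [-0.3 -0.1  9.1]
```

```bash
python3 -m crank '[[0,0,0,0,0,4,1],[0,0,0,0,0,3,1],[0,0,0,0,0,1.2,1],[0,0,0,0,0,0.5,1],[0,0,0,0,0,0,1]]'
python3 -m crank '[[0,0,0,0,0,0.4,1],[0,0,0,0,0,0.4,1],[0,0,0,0,0,0.3,1],[0,0,0,0,0,0,1],[0,0,0,0,0,0,1]]'
```

```text
clock: 28.68
position: [0.5078, 0.0741, 0.0509]
eef_rot: [180.0, -0.0, 179.9]
ft_force: [-3.0, 0.3, 3.6]
finger_gap: 0.403
grip_force: 30.0
clock: 29.1
position: [0.5078, 0.0741, 0.0508]
eef_rot: [180.0, -0.0, 179.9]
ft_force: [-6.0, -0.8, 17.9]
finger_gap: 0.405
grip_force: 30.0
```

```bash
python3 -m crank '[[0,0,0,0,0,-0.6,1],[0,0,0,0,0,0,-0.2],[0,0,0,0,0,0,-0.2],[0,0,0,0,0,0,-0.2],[0,0,0,0,0,0,-0.2]]' 
python3 -m crank '[[0,0,0,0,0,-8,-0.2],[0,0,0,0,0,-25,-0.2],[0,0,0,0,0,-30,-0.2],[0,0,0,10,-15,-30,-0.2],[0,0,0,10,-15,-30,-0.2]]' >/dev/null
python3 -m crank '[[0,0,0,10,-15,-30,-0.2],[0,0,0,10,-14,-30,-0.2],[0,0,0.1,0,0,0,-0.2],[0,0,0.1,0,0,0,-0.2],[0,0,0,0,0,0,-0.2]]' >/dev/null
python3 -m crank '[[0,0,0,0,0,0,-0.2],[0,0,0,0,0,0,-0.2],[0,0,0,0,0,0,-0.2],[0,0,0,0,0,0,-0.2],[0,0,0,0,0,0,-0.2]]' 
python3 - <<'E'
from h import *
m=camera_model("wrist");im=save("wrist","w5.png")
P=w(np.array([[-28,70,52],[-28,0,52],[-28,-70,52],[-75,120,8],[-75,-120,8]])/1e3,RP);p=proj(m,P);print(p,(p-[140,130])*3.4,proj(m,knob(1.85)))
a=cv2.resize(im[130:260,140:370],None,fx=3.4,fy=3.4,interpolation=cv2.INTER_CUBIC);cv2.imwrite("pics/w5c.png",a)
to(knob(1.85)+[0,0,.06])
E
```

```text
clock: 29.52
position: [0.5081, 0.074, 0.05]
eef_rot: [-180.0, 0.0, 179.9]
ft_force: [0.8, -0.2, 0.7]
finger_gap: 0.592
grip_force: 0.0
clock: 30.77
position: [0.4678, 0.0151, 0.2328]
eef_rot: [-180.0, -0.0, 168.5]
ft_force: [0.5, -0.3, 0.6]
finger_gap: 0.598
grip_force: 0.0
[[323.1894 202.9185]
 [253.9467 202.845 ]
 [184.6755 202.7715]
 [363.4469 149.8107]
 [145.0354 149.5444]] [[622.8439 247.923 ]
 [387.4187 247.6731]
 [151.8966 247.4232]
 [759.7194  67.3565]
 [ 17.1202  66.4511]] [[253.2742 382.6243]]
t 30.82 pos [0.4678 0.0151 0.2329] rot [-179.9814   -0.0296  168.5067] F [ 0.046  -0.2089 -0.414 ] gap 52.6 -> tool mm [-168.    -4.1   37.2]
```

View pics/w5c.png

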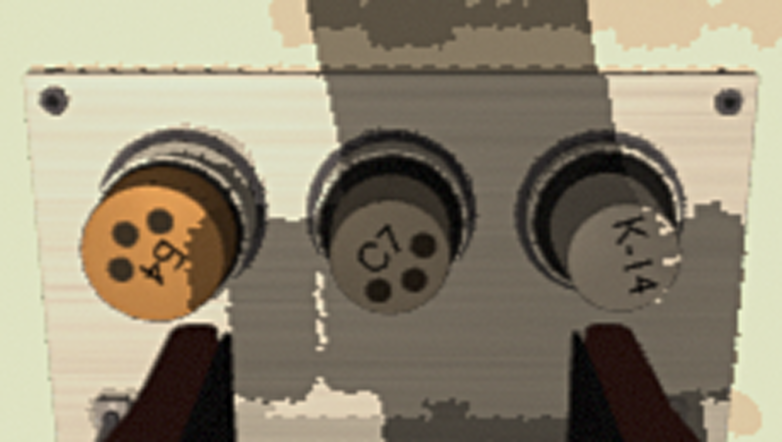

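All three tops are nearly concentric with their rests: (157,253), (390,256) and (623,256) against predictions of (152,247), (387,248) and (623,248) with the plate bias removed. Next I'll check the open bar's knob.

```bash
python3 - <<'E'
from h import *
t=save("scene","s6.png");m=camera_model("scene");
for a in (1.65,1.75,1.85): k=proj(m,knob(a))[0];print(a,k,(k-[230,160])*4.2)
cv2.imwrite("pics/s6c.png",cv2.resize(t[160:300,230:395],None,fx=4.2,fy=4.2,interpolation=cv2.INTER_CUBIC))
E
```

```text
1.65 [348.2071 179.0125] [496.4699  79.8524]
1.75 [350.4384 178.677 ] [505.8413  78.4432]
1.85 [352.4201 178.7937] [514.1646  78.9334]
```

View pics/s6c.png

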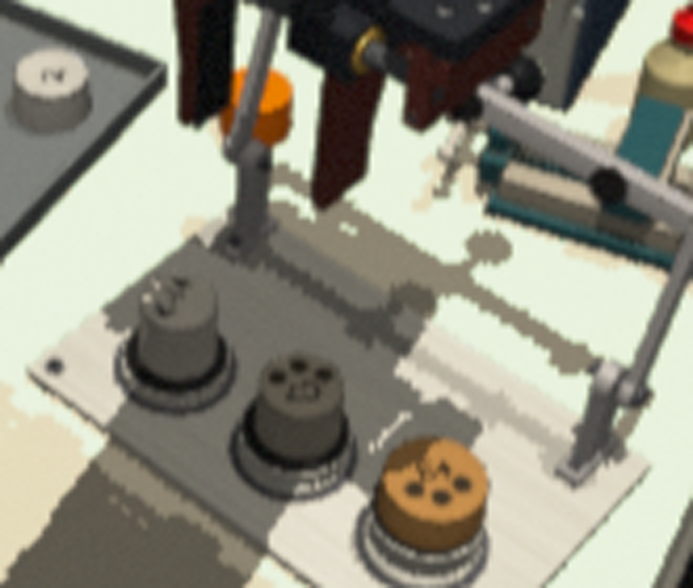

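The picture shows tall (left), medium (middle) and flat (right) with level tops. The open bar's knob is at crop (520,77), matching the 1.85 rad prediction of (514,79). I'll go over it and grip.

```bash
python3 -m crank '[[0,0,0,-34,-1,0,-0.2],[0,0,0,-34,-1,0,-0.2],[0,0,0,-34,-1,0,-0.2],[0,0,0,-34,-1,0,-0.2],[0,0,0,-32,0,0,-0.2]]' >/dev/null
python3 -m crank '[[0,0,0,0,0,0,-0.2],[0,0,0,0,0,0,-0.2],[0,0,0,0,0,10,-0.2],[0,0,0,0,0,0,-0.2],[0,0,0,0,0,0,-0.2]]' 
python3 - <<'E'
from h import *
to(knob(1.85)+[0,0,.011])
E
```

```text
clock: 31.7
position: [0.6304, -0.022, 0.2226]
eef_rot: [180.0, -0.1, 168.5]
ft_force: [0.3, -0.4, -0.3]
finger_gap: 0.597
grip_force: 0.0
t 31.7 pos [ 0.6304 -0.022   0.2226] rot [179.9879  -0.0923 168.4933] F [ 0.285  -0.3922 -0.3174] gap 52.5 -> tool mm [-1.5 -0.2 76. ]
```

```bash
python3 -m crank '[[0,0,0,-1.5,0,20,-0.2],[0,0,0,0,0,20,-0.2],[0,0,0,0,0,18,-0.2],[0,0,0,0,0,12,-0.2],[0,0,0,0,0,6,-0.2]]'
python3 -m crank '[[0,0,0,0,0,0,-0.2],[0,0,0,0,0,0,0.3],[0,0,0,0,0,0,1],[0,0,0,0,0,0,1],[0,0,0,0,0,0,1]]'
python3 -m crank '[[0,0,0,0,0,0,1],[0,0,0,0,0,0,1],[0,0,0,0,0,0,1],[0,0,0,0,0,0,1],[0,0,0,0,0,0,1]]'
python3 - <<'E'
from h import *
to(knob(1.85)+[0,0,.011])
E
```

```text
clock: 32.12
position: [0.6321, -0.0223, 0.1459]
eef_rot: [-180.0, -0.1, 168.5]
ft_force: [-1.3, 0.0, 0.1]
finger_gap: 0.599
grip_force: 0.0
clock: 32.53
position: [0.6336, -0.0227, 0.148]
eef_rot: [180.0, 0.1, 168.5]
ft_force: [-0.7, 0.5, 0.7]
finger_gap: 0.334
grip_force: 0.0
clock: 32.95
position: [0.6336, -0.0225, 0.1477]
eef_rot: [180.0, 0.1, 168.5]
ft_force: [-0.6, 1.0, 6.1]
finger_gap: 0.259
grip_force: 30.0
t 32.95 pos [ 0.6336 -0.0225  0.1477] rot [179.9636   0.0503 168.4769] F [-0.6338  1.0461  6.1395] gap 22.8 -> tool mm [ 1.9 -0.3  1.1]
```

```bash
python3 -m crank '[[0,0,0,1.5,0,-1,1],[0,0,0,5.8,0,-3.6,1],[0,0,0,5.8,0,-3.6,1],[0,0,0,6.3,0,-2.7,1],[0,0,0,6.3,0,-2.7,1]]'
python3 -m crank '[[0,0,0,6.6,0,-1.7,1],[0,0,0,6.6,0,-1.7,1],[0,0,0,6.8,0,-0.8,1],[0,0,0,6.8,0,-0.7,1],[0,0,0,6.8,0,0.3,1]]'
python3 -m crank '[[0,0,0,6.8,0,0.4,1],[0,0,0,6.7,0,1.3,1],[0,0,0,6.7,0,1.3,1],[0,0,0,6.4,0,2.3,1],[0,0,0,6.5,0,2.3,1]]'
python3 -m crank '[[0,0,0,6,0,3.2,1],[0,0,0,6,0,3.3,1],[0,0,0,5.4,0,4.1,1],[0,0,0,5.5,0,4.2,1],[0,0,0,0,0,0,1]]'
python3 - <<'E'
from h import *
to(knob(.48)+[0,0,.011])
E
```

```text
clock: 33.37
position: [0.6075, -0.0172, 0.1611]
eef_rot: [180.0, 0.0, 168.5]
ft_force: [2.4, 2.6, -0.5]
finger_gap: 0.257
grip_force: 30.0
clock: 33.78
position: [0.5744, -0.0104, 0.1657]
eef_rot: [180.0, 0.0, 168.5]
ft_force: [1.3, 3.8, 4.7]
finger_gap: 0.253
grip_force: 30.0
clock: 34.2
position: [0.5415, -0.0036, 0.1575]
eef_rot: [180.0, -0.1, 168.5]
ft_force: [1.2, 5.0, 0.6]
finger_gap: 0.259
grip_force: 30.0
clock: 34.62
position: [0.5176, 0.0012, 0.1414]
eef_rot: [-180.0, -0.2, 168.5]
ft_force: [0.2, 6.5, 0.8]
finger_gap: 0.253
grip_force: 30.0
t 34.62 pos [0.5176 0.0012 0.1414] rot [-179.9891   -0.2157  168.5116] F [0.2427 6.507  0.8047] gap 22.2 -> tool mm [-1.2 -0.4 -1.2]
```

```bash
python3 -m crank '[[0,0,0,4.8,0,4.8,1],[0,0,0,4.8,0,4.9,1],[0,0,0,4,0,5.5,1],[0,0,0,4,0,5.5,1],[0,0,0,0,0,0,1]]'
python3 -m crank '[[0,0,0,2,0,3.6,1],[0,0,0,2,0,3.6,1],[0,0,0,1.1,0,2,1],[0,0,0,0,0,0,1],[0,0,0,0,0,0,1]]'
python3 - <<'E'
from h import *
to(knob(0)+[0,0,.011])
E
```

```text
clock: 35.03
position: [0.5009, 0.0047, 0.1206]
eef_rot: [-180.0, -0.2, 168.5]
ft_force: [0.4, 6.6, -1.9]
finger_gap: 0.254
grip_force: 30.0
clock: 35.45
position: [0.4965, 0.0056, 0.1121]
eef_rot: [-180.0, -0.1, 168.5]
ft_force: [1.2, 6.1, -1.4]
finger_gap: 0.258
grip_force: 30.0
t 35.45 pos [0.4965 0.0056 0.1121] rot [-179.9929   -0.1479  168.5118] F [ 1.1984  6.0781 -1.4163] gap 22.7 -> tool mm [ 2.  -0.4  5.1]
```

```bash
python3 -m crank '[[0,0,0,0.7,0,1.5,1],[0,0,0,0.4,0,1,1],[0,0,0,0.2,0,0.5,1],[0,0,0,0,0,0,1],[0,0,0,0,0,0,1]]'
python3 -m crank '[[0,0,0,0.2,0,0.5,1],[0,0,0,0.2,0,0.5,1],[0,0,0,0,0,0,1],[0,0,0,0,0,0,1],[0,0,0,0,0,0,1]]'
```

```text
clock: 35.87
position: [0.4952, 0.0059, 0.1092]
eef_rot: [-180.0, -0.1, 168.5]
ft_force: [-0.7, 6.2, -1.3]
finger_gap: 0.256
grip_force: 30.0
clock: 36.28
position: [0.4948, 0.0059, 0.1082]
eef_rot: [-180.0, -0.1, 168.5]
ft_force: [1.1, 7.9, -0.8]
finger_gap: 0.255
grip_force: 30.0
```

```bash
python3 -m crank '[[0,0,0,0.2,0,0.5,1],[0,0,0,0,0,0,1],[0,0,0,0.2,0,0.5,1],[0,0,0,0,0,0,1],[0,0,0,0,0,0,1]]'
python3 -m crank '[[0,0,0,0.2,0,0.5,1],[0,0,0,0,0,0,1],[0,0,0,0,0,0,1],[0,0,0,0,0,0,1],[0,0,0,0,0,0,1]]'
```

```text
clock: 36.7
position: [0.4944, 0.006, 0.1072]
eef_rot: [-180.0, -0.1, 168.5]
ft_force: [0.3, 6.9, -0.8]
finger_gap: 0.258
grip_force: 30.0
clock: 37.12
position: [0.4942, 0.006, 0.1067]
eef_rot: [-180.0, -0.1, 168.5]
ft_force: [0.3, 6.8, -0.6]
finger_gap: 0.256
grip_force: 30.0
```

```bash
python3 -m crank '[[0,0,0,0.2,0,0.5,1],[0,0,0,0,0,0,1],[0,0,0,0,0,0,1],[0,0,0,0,0,0,1],[0,0,0,0,0,0,1]]'
python3 -m crank '[[0,0,0,0.2,0,0.5,1],[0,0,0,0,0,0,1],[0,0,0,0,0,0,1],[0,0,0,0,0,0,1],[0,0,0,0,0,0,1]]'
```

```text
clock: 37.53
position: [0.494, 0.0061, 0.1062]
eef_rot: [-180.0, -0.1, 168.5]
ft_force: [0.7, 7.4, -1.0]
finger_gap: 0.252
grip_force: 30.0
clock: 37.95
position: [0.494, 0.0061, 0.1062]
eef_rot: [180.0, -0.1, 168.5]
ft_force: [-1.0, 7.2, 3.9]
finger_gap: 0.251
grip_force: 30.0
```

The feet are resting on the standards (force +4 N). I'll release, rise clear and check.

```bash
python3 -m crank '[[0,0,0,0,0,0,0.2],[0,0,0,0,0,0,-0.2],[0,0,0,0,0,0,-0.2],[0,0,0,0,0,0,-0.2],[0,0,0,0,0,0,-0.2]]'
python3 -m crank '[[0,0,0,0,0,-10,-0.2],[0,0,0,0,0,-20,-0.2],[0,0,0,0,0,-25,-0.2],[0,0,0,10,0,-30,-0.2],[0,0,0,30,20,-30,-0.2]]'
python3 -m crank '[[0,0,0,30,30,-30,-0.2],[0,0,0,10,35,0,-0.2],[0,0,0,0,35,0,-0.2],[0,0,0,0,35,0,-0.2],[0,0,0,0,35,0,-0.2]]'
python3 -m crank '[[0,0,0,0,0,0,-0.2],[0,0,0,0,0,0,-0.2],[0,0,0,0,0,0,-0.2],[0,0,0,0,0,0,-0.2],[0,0,0,0,0,0,-0.2]]'
python3 - <<'E'
from h import *
t=save("scene","s7.png");m=camera_model("scene")
for a in (-.05,0,.05): k=proj(m,knob(a))[0];print(a,k,(k-[230,185])*4.2)
cv2.imwrite("pics/s7c.png",cv2.resize(t[185:325,230:395],None,fx=4.2,fy=4.2,interpolation=cv2.INTER_CUBIC))
E
```

```text
clock: 38.37
position: [0.4949, 0.0048, 0.1063]
eef_rot: [-180.0, -0.0, 168.4]
ft_force: [-0.1, 0.4, 0.6]
finger_gap: 0.583
grip_force: 0.0
clock: 38.78
position: [0.4645, 0.0267, 0.2204]
eef_rot: [-179.9, 0.2, 168.1]
ft_force: [0.1, 0.8, 0.7]
finger_gap: 0.603
grip_force: 0.0
clock: 39.2
position: [0.4624, 0.1991, 0.2436]
eef_rot: [179.9, 0.1, 168.4]
ft_force: [0.5, 0.1, 0.0]
finger_gap: 0.605
grip_force: 0.0
clock: 39.62
position: [0.4625, 0.1962, 0.2425]
eef_rot: [-180.0, 0.0, 168.3]
ft_force: [0.0, -1.1, -0.2]
finger_gap: 0.598
grip_force: 0.0
-0.05 [301.6272 237.7359] [300.8341 221.4907]
0 [302.3631 235.5874] [303.9248 212.4669]
0.05 [303.1777 233.3916] [307.3463 203.2446]
```

View pics/s7c.png

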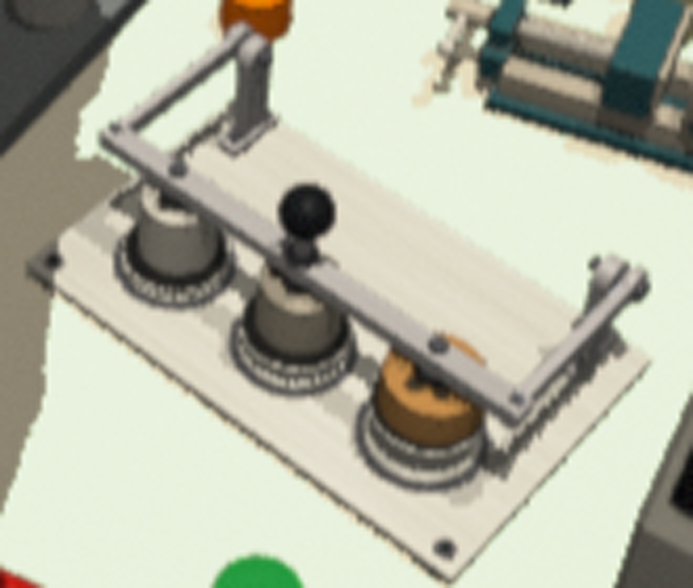

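The bar lies level. The knob is at crop (306,211) against (304,212) predicted for angle 0, and all three standards stand centred under it.

```bash
python3 -c "
from cell import *
print(sign_off())"
```

```text
the job is handed in; nothing more can be done
None
```

I've handed the job in: each standard stands on its own rest, and in the last picture the hold-down bar lies level on all three with the robot clear of everything, at about 40 s of the 141 s allowed. The hand-in gave no verdict.

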